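# Shut a chip chamber's heavy cover and clamp it with the ratchet lever

## Robot

A 7-joint arm with a two-finger parallel gripper is mounted at the origin on a cart in front of the work surface, level with it; the furniture and walls round the work are solid. World frame = base frame: x ahead of the robot, y to its left, z up, the work surface at z = 0. Lengths are in m, angles in rad, forces in N, time in s.
With the tool pointing down it reaches from about 0.425 to 0.925 m from the base axis. Payload 6.8 kg.
Tool frame: the origin (TCP) lies at the very end of the fingers, on their centre line; the grasp point (between the pads) lies 19 mm behind it; z points along the fingers, y is the line along which they close (so a half turn about z gives the same grasp; the last joint's range is limited). The gripper opens to 85 mm and grips with 20 to 120 N. Pads are 22 mm wide; open, the fingers measure 114 mm over their backs; the gripper's body (76 mm by 85 mm) begins 54 mm behind the grasp point. The pads swing forward as they close: fully open they stand 13 mm farther back than shut.
Start: joints at [1.19, 0.477, 0.022, 1.555, -0.011, 1.109, -0.083], TCP at [0.182, -0.65, 0.231] pointing down, gripper open.
Joint ranges: [-2.96, 2.96], [-0.34, 2.1], [-1.41, 1.46], [0.24, 2.44], [-1.37, 4.51], [0.17, 1.92], [-2.96, 2.96]. Speed limits (rad/s): [2.39, 2.39, 3.14, 3.14, 3.14, 3.14, 3.14].

## Interface

Orientations are given as a 3x3 rotation matrix whose columns are the frame's x, y, z axes.
In Python, from plant import get_state, capture, camera_params, order gives the robot as it stands.
- The arm moves only by the tool arm_command, never from a script. Its arguments are lists of equal length, an entry for each row: "dp": the shift along the tool's x, y, z in m, a list of three; "yaw": the turn about the tool's z in rad; "claw": the opening, from -1 (shut) to 1 (fully open). In form: {"dp": [[dx, dy, dz], ...], "yaw": [yaw, ...], "claw": [claw, ...]}. A call has 1 to 12 rows; each row is the pose to reach, as a shift and turn from the pose commanded when the call began, along the tool's axes at that moment; what a row does not reach only later rows make up. A row lasts 1/12 s, in which the tool goes at most 41.7 mm and 7.16 degrees, less where a joint would pass 70% of its speed; a pose out of reach is approached as far as the arm can. A call with a gripper value outside its range is refused whole. The fingers move at their own pace and stop on an object; "newtons" is the grip in N (left out, the last holds). Time passes only in rows, so rows that repeat a pose let the fingers close. It gives the time, the measured TCP pose, the force, the opening and the grip force at its end, in the units of the state.
- get_state(): the state, without advancing time (a new reading comes with each control period).
- capture(name): name is "scene" or "top" or "wrist"; returns the picture (420x560x3 uint8, red, green, blue); there is no depth.
- camera_params(name): a dict with "fx", "fy", "cx", "cy" (pixels), "R" (3x3) and "t" (3): a world point X has camera coordinates R X + t; the wrist camera has in their place "T_tool_cam" (4x4, takes a point from camera to tool coordinates, whose origin is the TCP and whose axes are the flange's). Camera axes: x right, y down, z forward; pixel columns grow to the right and rows downward; lengths in m; the calibration is good to about 2 mm. A picture is of the moment at which its call begins: read the wrist's pose just before it. camera_params takes no time and is no camera call.
- order.hand_in(): hands the job in; it is judged then, once.
The state is a dict: "time_s": time; "joints": joint angles; "joint_vel": joint speeds; "tau": joint torques, N m; "ee_pos": TCP position; "eef_rot": TCP orientation; "wrist_force": force on the tool from outside, world axes, zero at the start; "ft_torque": the same for the moment, N m; "finger_gap": finger opening in m; "finger_force": force on a finger pad.
Only numpy, scipy, OpenCV 4.12 (cv2) and the standard library are available. Lean on these libraries where they do the work, as an engineer would, in place of code of your own. Each camera call takes 0.05 s, during which the arm holds its last target. There are 200 camera calls.

## Task

Shut and lock the chip chamber: swing its heavy window cover down and ease it closed without letting it slam, then pump the ratchet lever on the chamber's right side back and forth until the clamp arm has come right round onto the cover's lug and is drawn fully tight. Turn the clamp only by its lever, leave the lever swung out to the right, away from the chamber, and do not disturb the jar, screwdriver and caliper lying round it.

Things in the scene. Friction and masses are not known exactly. Their poses are not given: they have to be found in the camera images.
- chamber: The chip chamber: a grey metal box 105 mm deep (x) by 130 mm wide (y) on an aluminium base plate, fixed to the worktop; rim 65 mm above it; chips inside. Origin: on the worktop under the middle of the box. x points from its front (robot side) to its back, y left, z up; its yaw varies. The 10 mm base plate runs on to the right under the ratchet clamp.
- cover (a joint): Angle of the cover, a metal frame with a clear window (107 x 130 x 14 mm, about 0.8 kg) hinged along the box's back top edge: 0 = shut on the seal, 1.72 = open against its stop, leaning a little back past upright, where its weight holds it. Once past upright (1.57) it falls shut at up to 3 rad/s unless held. No spring, no latch.
- cover_hinge (a point): Point on the cover's hinge line, fixed on the chamber, 58.5 mm behind and 70 mm above the chamber's origin. The hinge line runs along the chamber's y.
- cover_handle (a point): Middle of the cover's bow handle: a round steel bar 14 mm thick, straight for 68 mm along the chamber's y, its axis 46 mm clear of the cover's front edge. It lies 157 mm from the hinge line in the plane of the cover, 4 mm to the cover's upper side and 18 mm left of cover_hinge. About 0.22 m above the worktop when open, 74 mm when shut.
- cover_lug (a point): Middle of the upper face of the steel lug (28 x 28 mm, 12 mm thick) that sticks out of the cover's right edge. With the cover shut it is 79 mm above the worktop, 20 mm in front of and 78 mm to the right of the chamber's origin.
- ratchet_axis (a point): Point on the ratchet clamp's vertical axis, 75 mm above the worktop, 20 mm in front of and 110 mm right of the chamber's origin; fixed, axes as the chamber's. From below: toothed wheel (74 mm across, 22 to 34 mm above the worktop), lever, clamp arm on the threaded spindle (top at 110 mm).
- lever (a joint): Angle of the ratchet lever about the ratchet axis: 0 = rest stop, lever pointing to the chamber's front (-x) turned 32 deg to the right; 0.8 = end stop, pointing to the front turned 14 deg to the left. Growing angle (clockwise from above, grip moving left) is the working stroke. It stays where it is left.
- lever_grip (a point): Centre of the lever's upright black round grip (25 mm across, 52 mm tall, from 49 to 101 mm above the worktop), 95 mm from the ratchet axis. It takes about 6 N to work; it slides round in a grasp.
- ratchet_wheel (a joint): Angle of the 12-tooth wheel and spindle, growing clockwise from above. It rests on notches 0.52 apart; start: notch 0, 1 or 2 or a little past. 2.6 (notch 5) = fully tight, arm on the lug. The lever's pawl drops behind the next tooth with the lever below 0.1 and the notch is made when it passes 0.7: one full swing, one notch. After notch 5 the lever comes up solid at 0.38.
- clamp_arm: Steel clamp arm on the spindle, 42 mm long, turning with the wheel, drawn down 3 mm per rad. Origin: on the ratchet axis at the arm's underside; x points along the arm. At wheel angle 0 it points to the chamber's right turned 30 deg forward, clear of the cover; at 2.6 it points at the box (chamber's +y), its pad on the lug.
- paste_jar_mid (a point): Centre of a white jar with a blue lid (61 mm across, 48 mm tall), loose, standing to the left of the chamber. Bystander.
- driver: A screwdriver with an orange handle, 160 mm long, lying loose behind the chamber. Bystander.
- caliper: A caliper, 225 mm long, lying loose behind the chamber to the right. Bystander.

How it is judged:
By the outcome, as a careful person would: the job done as asked, in the order asked, and still so for the second after the job is handed in, with the robot touching nothing.
It also fails if it takes over 67 s, if anything falls off the work surface, if the arm or the gripper's body presses on something with over 40 N, if the wrist force passes 120 N, or if a joint passes its speed limit or range.

## Working session

There is one attempt and no reset: what is moved stays moved. The work goes in short steps, Python scripts to look and compute and a tool call to move; the robot and the scene stay as the last step left them, time stands still between calls to the robot, and variables do not carry over. Pictures are saved under pics/ and viewed, at most 10 in all, crops included, and the job is handed in when it is done.

Besides the shell and the picture viewer there is one more tool, called after "Call:" by a JSON object that holds its "op" and its "data", one argument or row to a line. arm_command: Moves the arm, as the interface text tells. Its arguments: {"type":"object","properties":{"dp":{"type":"array","items":{"type":"array","items":{"type":"number"}}},"yaw":{"type":"array","items":{"type":"number"}},"claw":{"type":"array","items":{"type":"number"}},"newtons":{"type":"number"}},"required":["dp","yaw","claw"]}

```bash
mkdir -p pics; python3 - <<'E'
from plant import get_state,capture,camera_params
import cv2,numpy as np
s=get_state();print({k:np.round(v,3).tolist() for k,v in s.items()})
for n in("scene","top"):
    cv2.imwrite(f"pics/{n}0.png",cv2.cvtColor(capture(n),cv2.COLOR_RGB2BGR))
    p=camera_params(n);R=np.array(p["R"]);t=np.array(p["t"]);print(n,p["fx"],p["cx"],p["cy"],(-R.T@t).round(3),R.round(3).tolist())
print(camera_params("wrist"))
E
```

```text
{'time_s': 0.0, 'joints': [1.19, 0.478, 0.022, 1.556, -0.011, 1.109, -0.083], 'joint_vel': [0.001, -0.001, 0.001, -0.0, 0.0, -0.001, 0.001], 'tau': [0.001, -59.645, 1.608, -28.12, 0.012, 0.009, -0.0], 'ee_pos': [0.182, -0.649, 0.23], 'eef_rot': [[0.963, 0.269, -0.001], [0.269, -0.963, 0.002], [-0.0, -0.002, -1.0]], 'wrist_force': [-0.462, -0.1, -0.167], 'ft_torque': [-0.05, -0.004, 0.012], 'finger_force': 0.0, 'finger_gap': 0.086}
scene 536.5915596336711 284.44568073310614 207.676387337367 [-0.066  0.654  0.982] [[-0.464, -0.886, 0.001], [-0.675, 0.353, -0.649], [0.574, -0.302, -0.761]]
top 389.0172345950831 277.8579384699349 210.22397199314943 [0.53  0.318 0.967] [[0.013, -0.999, 0.041], [-0.996, -0.017, -0.085], [0.085, -0.04, -0.996]]
{'fx': 308.50616955605085, 'fy': 308.50616955605085, 'cx': 278.27520506437884, 'cy': 210.00941457217326, 'T_tool_cam': array([[-1.07706427e-03, -9.54375685e-01, -2.98606583e-01,
         7.62174319e-02],
       [ 9.99999288e-01, -1.18159784e-03,  1.69536615e-04,
         1.14014259e-03],
       [-5.14634518e-04, -2.98606187e-01,  9.54376278e-01,
        -1.42714288e-01],
       [ 0.00000000e+00,  0.00000000e+00,  0.00000000e+00,
         1.00000000e+00]])}
```

View pics/scene0.png

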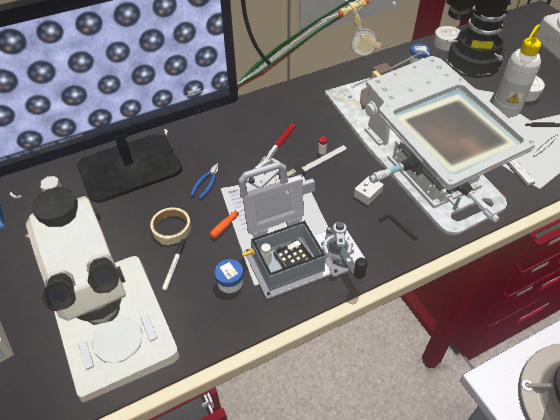

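View pics/top0.png

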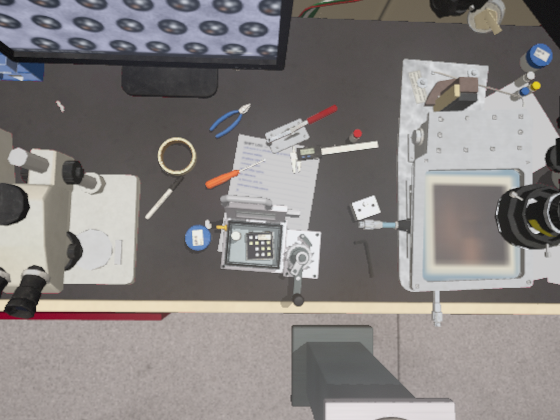

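The scene view shows the chamber at about (280,240), with the cover open, the clamp at (345,245), the jar at (230,274) and the driver at (225,225). In the top view the chamber is at (253,247), the grip at (298,300) and the jar at (198,238). I'll zoom in next.

```bash
python3 - <<'E'
import cv2,numpy as np
a=cv2.imread("pics/top0.png")[180:310,200:340];b=cv2.imread("pics/scene0.png")[150:310,220:380]
a=cv2.resize(a,None,fx=4,fy=4,interpolation=cv2.INTER_CUBIC)[:,:]
cv2.imwrite("pics/ztop.png",a)
cv2.imwrite("pics/zscene.png",cv2.resize(b,None,fx=3.7,fy=3.7,interpolation=cv2.INTER_CUBIC))
E
```

```text
(no output)
```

View pics/ztop.png

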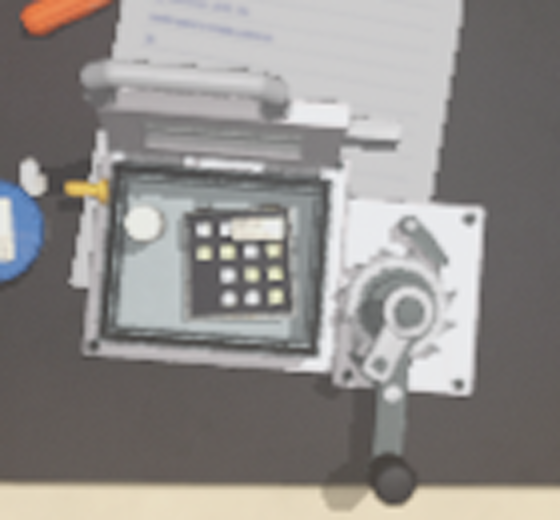

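View pics/zscene.png

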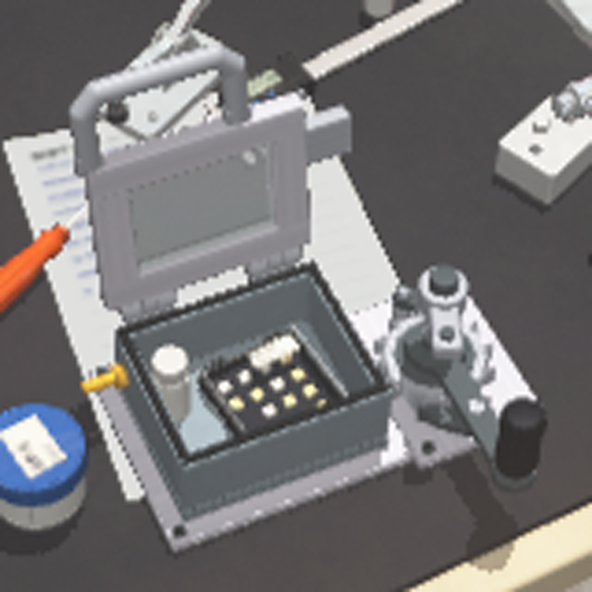

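Top zoom: rim corners are at about (103,340), (320,358), (328,180) and (113,160). The spindle is at (409,310) and the grip top at (393,478). Scene zoom: spindle top at (443,280), grip top at (521,413), handle bar from (85,100) to (232,62). The arm points forward-right to forward-left, so I need to compute its angle.

```bash
cat > h.py <<'E'
import numpy as np,cv2
from plant import get_state,capture,camera_params
def ray(n,u,v):
    p=camera_params(n);R=np.array(p["R"]);t=np.array(p["t"])
    return -R.T@t, R.T@np.array([(u-p["cx"])/p["fx"],(v-p["cy"])/p["fy"],1])
def onz(n,u,v,z):
    c,d=ray(n,u,v);return c+d*(z-c[2])/d[2]
def two(a,b):
    (c1,d1),(c2,d2)=ray("top",*a),ray("scene",*b)
    A=np.c_[d1,-d2];s=np.linalg.lstsq(A,c2-c1,rcond=None)[0]
    return (c1+s[0]*d1+c2+s[1]*d2)/2,np.linalg.norm(A@s-(c2-c1))
def proj(n,X):
    p=camera_params(n);q=np.array(p["R"])@X+np.array(p["t"]);return q[0]/q[2]*p["fx"]+p["cx"],q[1]/q[2]*p["fy"]+p["cy"]
E
python3 - <<'E'
from h import *
T=lambda u,v:(200+u/4-.4,180+v/4-.4)
S=lambda u,v:(220+u/3.7-.4,150+v/3.7-.4)
for nm,a,b,z in [("spindle",(409,310),(443,282),.11),("grip",(393,478),(521,415),.101),("rimFL",(103,340),(186,460),.065),("rimFR",(320,358),(393,388),.065),("rimBR",(328,180),(313,268),.065),("handleL",(98,75),(85,105),.22),("handleR",(275,90),(232,62),.22),("plateFR",(475,395),None,.01),("plateBR",(485,208),None,.01),("plateFL",(82,354),(178,552),.01),("armtip",(377,368),(447,340),.105)]:
    print(nm,onz("top",*T(*a),z).round(4),end=" ")
    if b: print(onz("scene",*S(*b),z).round(4),*[np.round(q,4) for q in two(T(*a),S(*b))])
    else: print()
E
```

```text
spindle [0.501 0.23  0.11 ] [0.4955 0.2307 0.11  ] [0.5002 0.2284 0.1033] 0.0021
grip [0.4088 0.2372 0.101 ] [0.4039 0.2369 0.101 ] [0.4074 0.2355 0.0955] 0.0027
rimFL [0.4803 0.401  0.065 ] [0.4831 0.3992 0.065 ] [0.4805 0.4005 0.0694] 0.0002
rimFR [0.4714 0.2765 0.065 ] [0.4722 0.2739 0.065 ] [0.4711 0.2758 0.0675] 0.0019
rimBR [0.5739 0.2732 0.065 ] [0.5693 0.2717 0.065 ] [0.5732 0.2714 0.0606] 0.0036
handleL [0.6152 0.3923 0.22  ] [0.6148 0.3895 0.22  ] [0.6144 0.391  0.2214] 0.0026
handleR [0.6094 0.3071 0.22  ] [0.6071 0.3058 0.22  ] [0.609  0.3061 0.2186] 0.0022
plateFR [0.4464 0.1788 0.01  ] 
plateBR [0.5607 0.1731 0.01  ] 
plateFL [0.4688 0.4185 0.01  ] [0.4632 0.4154 0.01  ] [0.4671 0.4166 0.0054] 0.0054
armtip [0.4689 0.2469 0.105 ] [0.4628 0.2477 0.105 ] [0.4678 0.2453 0.0976] 0.0023
```

The yaw is about -0.068 and the chamber origin about (0.526, 0.338). The handle prediction matches the measurement. The lever is at about 0.56 and the wheel at about 1.45, in mid-stroke past notch 2. Next I'll check the tall equipment on the right for the transit path.

```bash
python3 - <<'E'
from h import *
for h in(0,.1,.2,.3,.4):
    print(h,[onz("top",*q,h)[:2].round(2).tolist() for q in((498,215),(525,180),(525,245))],[onz("scene",*q,h)[:2].round(2).tolist() for q in((450,65),(475,75),(500,65),(460,5),(490,5))])
a=cv2.imread("pics/top0.png")[140:320,380:560];b=cv2.imread("pics/scene0.png")[0:250,330:560]
cv2.imwrite("pics/zr.png",np.hstack([cv2.resize(a,(400,400)),cv2.resize(b,(368,400))]))
E
```

```text
0 [[0.61, -0.28], [0.7, -0.36], [0.53, -0.35]] [[0.95, -0.46], [0.88, -0.5], [0.88, -0.6], [1.22, -0.73], [1.17, -0.82]]
0.1 [[0.6, -0.22], [0.68, -0.29], [0.53, -0.28]] [[0.85, -0.35], [0.78, -0.38], [0.78, -0.47], [1.09, -0.58], [1.05, -0.67]]
0.2 [[0.59, -0.16], [0.67, -0.22], [0.53, -0.21]] [[0.75, -0.23], [0.68, -0.26], [0.69, -0.34], [0.96, -0.44], [0.92, -0.52]]
0.3 [[0.59, -0.1], [0.65, -0.15], [0.53, -0.14]] [[0.64, -0.12], [0.59, -0.14], [0.59, -0.22], [0.83, -0.3], [0.8, -0.37]]
0.4 [[0.58, -0.03], [0.63, -0.08], [0.53, -0.07]] [[0.54, -0.01], [0.49, -0.03], [0.5, -0.09], [0.7, -0.16], [0.67, -0.22]]
```

View pics/zr.png

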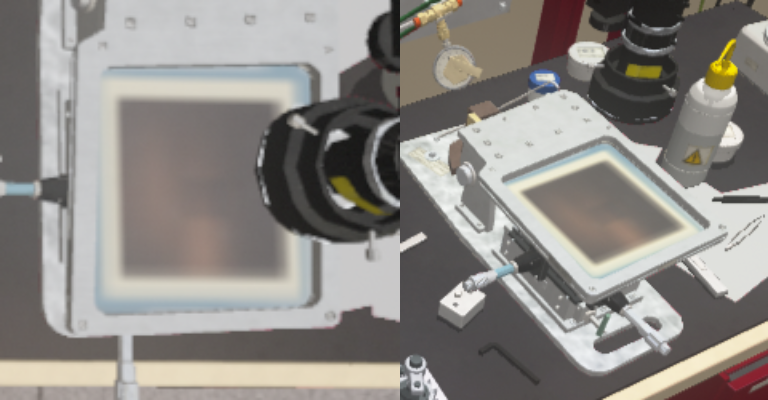

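The right-hand equipment is a ring-light lens hanging from about z 0.3 at (0.6,-0.2), over a low stage. I'll go round on a short radius at about 0.44 m.

```bash
cat >> h.py <<'E'
def rows(W,A,step=.034,pos=None,th=None):
    "W world waypoints, A tool-x world angle (deg) at each, from current pose -> rows of dp,yaw per call"
    s=get_state();R=np.array(s["eef_rot"]);p=np.array(s["ee_pos"]) if pos is None else np.array(pos)
    a=np.degrees(np.arctan2(R[1,0],R[0,0])) if th is None else th
    P=[];G=[];c=p;ca=a
    for w,x in zip(W,A):
        w=np.array(w,float);n=max(1,int(np.ceil(max(np.linalg.norm(w-c)/step,abs(x-ca)/6.5))))
        for i in range(1,n+1):P.append(c+(w-c)*i/n);G.append(ca+(x-ca)*i/n)
        c,ca=w,x
    for k in range(0,len(P),12):
        D=[];Y=[]
        for q,g in zip(P[k:k+12],G[k:k+12]):
            t=np.radians(a);d=q-p
            D.append([round(d[0]*np.cos(t)+d[1]*np.sin(t),4),round(d[0]*np.sin(t)-d[1]*np.cos(t),4),round(-d[2],4)]);Y.append(round(-np.radians(g-a),3))
        print(len(D),"dp",D,"yaw",Y);p=P[min(k+11,len(P)-1)];a=G[min(k+11,len(P)-1)]
E
python3 - <<'E'
from h import *
rows([(.26,-.36,.26),(.36,-.25,.27),(.43,-.06,.28),(.45,.10,.30),(.55,.27,.31),(.613,.35,.28)],[20,30,55,75,86,86])
E
```

```text
12 dp [[np.float64(0.017), np.float64(-0.0286), np.float64(-0.0033)], [np.float64(0.0341), np.float64(-0.0573), np.float64(-0.0066)], [np.float64(0.0511), np.float64(-0.0859), np.float64(-0.0099)], [np.float64(0.0682), np.float64(-0.1145), np.float64(-0.0131)], [np.float64(0.0852), np.float64(-0.1432), np.float64(-0.0164)], [np.float64(0.1023), np.float64(-0.1718), np.float64(-0.0197)], [np.float64(0.1193), np.float64(-0.2005), np.float64(-0.023)], [np.float64(0.1364), np.float64(-0.2291), np.float64(-0.0263)], [np.float64(0.1534), np.float64(-0.2577), np.float64(-0.0296)], [np.float64(0.1786), np.float64(-0.2735), np.float64(-0.0316)], [np.float64(0.2038), np.float64(-0.2893), np.float64(-0.0336)], [np.float64(0.229), np.float64(-0.3051), np.float64(-0.0356)]] yaw [np.float64(-0.008), np.float64(-0.017), np.float64(-0.025), np.float64(-0.034), np.float64(-0.042), np.float64(-0.051), np.float64(-0.059), np.float64(-0.068), np.float64(-0.076), np.float64(-0.111), np.float64(-0.146), np.float64(-0.181)]
12 dp [[np.float64(0.0276), np.float64(-0.011), np.float64(-0.002)], [np.float64(0.
[... 1135 characters left out ...]
282), np.float64(0.013), np.float64(-0.009)], [np.float64(0.1604), np.float64(0.0195), np.float64(-0.0107)], [np.float64(0.1926), np.float64(0.026), np.float64(-0.0123)], [np.float64(0.2249), np.float64(0.0326), np.float64(-0.014)], [np.float64(0.2489), np.float64(0.0409), np.float64(-0.0065)], [np.float64(0.2729), np.float64(0.0493), np.float64(0.001)], [np.float64(0.297), np.float64(0.0577), np.float64(0.0085)], [np.float64(0.321), np.float64(0.0661), np.float64(0.016)]] yaw [np.float64(-0.07), np.float64(-0.102), np.float64(-0.134), np.float64(-0.166), np.float64(-0.198), np.float64(-0.23), np.float64(-0.262), np.float64(-0.262), np.float64(-0.262), np.float64(-0.262), np.float64(-0.262)]
```

Call:
{"op": "arm_command", "data": {
  "dp": [
    [0.017, -0.029, -0.003],
    [0.034, -0.057, -0.007],
    [0.051, -0.086, -0.01],
    [0.068, -0.115, -0.013],
    [0.085, -0.143, -0.016],
    [0.102, -0.172, -0.02],
    [0.119, -0.2, -0.023],
    [0.136, -0.229, -0.026],
    [0.153, -0.258, -0.03],
    [0.179, -0.274, -0.032],
    [0.204, -0.289, -0.034],
    [0.229, -0.305, -0.036]
  ],
  "yaw": [-0.01, -0.02, -0.03, -0.035, -0.04, -0.05, -0.06, -0.07, -0.08, -0.11, -0.145, -0.18],
  "claw": [1, 1, 1, 1, 1, 1, 1, 1, 1, 1, 1, 1]
}}

```text
time_s: 1.1
ee_pos: [0.3206, -0.2933, 0.2675]
eef_rot: [[0.899, 0.439, 0.0], [0.439, -0.899, -0.0], [-0.0, 0.0, -1.0]]
wrist_force: [0.8, -0.5, 0.4]
finger_gap: 0.0855
finger_force: 0.0
```

Call:
{"op": "arm_command", "data": {
  "dp": [
    [0.028, -0.011, -0.002],
    [0.055, -0.022, -0.004],
    [0.08, -0.045, -0.006],
    [0.104, -0.069, -0.007],
    [0.128, -0.092, -0.009],
    [0.153, -0.115, -0.011],
    [0.177, -0.139, -0.012],
    [0.201, -0.162, -0.014],
    [0.219, -0.189, -0.018],
    [0.237, -0.216, -0.022],
    [0.254, -0.243, -0.026],
    [0.272, -0.27, -0.03]
  ],
  "yaw": [-0.035, -0.07, -0.14, -0.215, -0.29, -0.36, -0.43, -0.505, -0.575, -0.645, -0.715, -0.785],
  "claw": [1, 1, 1, 1, 1, 1, 1, 1, 1, 1, 1, 1]
}}

```text
time_s: 2.1
ee_pos: [0.4463, 0.0685, 0.2973]
eef_rot: [[0.324, 0.946, -0.0], [0.946, -0.324, -0.0], [-0.0, -0.0, -1.0]]
wrist_force: [1.1, -1.1, -0.1]
finger_gap: 0.0853
finger_force: 0.0
```

Call:
{"op": "arm_command", "data": {
  "dp": [
    [0.032, -0.007, -0.004],
    [0.064, 0, -0.006],
    [0.096, 0.006, -0.007],
    [0.128, 0.013, -0.009],
    [0.16, 0.02, -0.011],
    [0.193, 0.026, -0.012],
    [0.225, 0.033, -0.014],
    [0.249, 0.041, -0.007],
    [0.273, 0.049, 0.001],
    [0.297, 0.058, 0.008],
    [0.321, 0.066, 0.01],
    [0.321, 0.066, 0.01]
  ],
  "yaw": [-0.07, -0.1, -0.134, -0.166, -0.198, -0.23, -0.262, -0.262, -0.262, -0.262, -0.262, -0.262],
  "claw": [1, 1, 1, 1, 1, 1, 1, 0, 0, 0, 0, 0]
}}

```text
time_s: 3.1
ee_pos: [0.6145, 0.3522, 0.2846]
eef_rot: [[0.069, 0.998, -0.003], [0.998, -0.069, 0.001], [0.001, -0.003, -1.0]]
wrist_force: [-1.0, 0.1, -0.5]
finger_gap: 0.0428
finger_force: 0.0
```

Call:
{"op": "arm_command", "data": {
  "dp": [
    [-0.002, -0.001, 0.025],
    [-0.002, -0.001, 0.05],
    [-0.002, -0.001, 0.07],
    [-0.002, -0.001, 0.078],
    [-0.002, -0.001, 0.078],
    [-0.002, -0.001, 0.078],
    [-0.002, -0.001, 0.078],
    [-0.002, -0.001, 0.078],
    [-0.002, -0.001, 0.078],
    [-0.002, -0.001, 0.078]
  ],
  "yaw": [0, 0, 0, 0, 0, 0, 0, 0, 0, 0],
  "claw": [0, 0, 0, 0, -1, -1, -1, -1, -1, -1],
  "newtons": 35
}}

```text
time_s: 3.93
ee_pos: [0.6127, 0.3473, 0.2106]
eef_rot: [[0.071, 0.997, 0.001], [0.997, -0.071, 0.0], [0.0, 0.001, -1.0]]
wrist_force: [-3.7, -1.9, 4.6]
finger_gap: 0.0126
finger_force: 34.8
```

```bash
python3 - <<'E'
import numpy as np
f=lambda t:np.array([-.157*np.cos(t)+.004*np.sin(t),-.157*np.sin(t)-.004*np.cos(t)])
for a,b in((1.72,1.15),(1.15,.65),(.65,.28),(.28,.06)):
    print([[0]+(f(t)-f(a)).round(4).tolist() for t in np.linspace(a,b,13)[1:]])
E
```

```text
[[0, -0.0074, -0.0011], [0, -0.0148, -0.0019], [0, -0.0222, -0.0023], [0, -0.0297, -0.0024], [0, -0.0372, -0.0021], [0, -0.0446, -0.0014], [0, -0.052, -0.0004], [0, -0.0593, 0.0009], [0, -0.0666, 0.0026], [0, -0.0738, 0.0046], [0, -0.0808, 0.007], [0, -0.0878, 0.0097]]
[[0, -0.006, 0.0026], [0, -0.0119, 0.0055], [0, -0.0176, 0.0087], [0, -0.0232, 0.012], [0, -0.0287, 0.0156], [0, -0.034, 0.0195], [0, -0.0391, 0.0235], [0, -0.0441, 0.0278], [0, -0.0489, 0.0322], [0, -0.0535, 0.0369], [0, -0.0579, 0.0417], [0, -0.0621, 0.0467]]
[[0, -0.003, 0.0038], [0, -0.0058, 0.0077], [0, -0.0085, 0.0117], [0, -0.0111, 0.0158], [0, -0.0136, 0.02], [0, -0.016, 0.0242], [0, -0.0182, 0.0285], [0, -0.0203, 0.0329], [0, -0.0222, 0.0373], [0, -0.024, 0.0418], [0, -0.0257, 0.0464], [0, -0.0272, 0.051]]
[[0, -0.0008, 0.0028], [0, -0.0016, 0.0055], [0, -0.0024, 0.0083], [0, -0.0031, 0.0111], [0, -0.0037, 0.0139], [0, -0.0043, 0.0167], [0, -0.0048, 0.0196], [0, -0.0053, 0.0224], [0, -0.0057, 0.0252], [0, -0.0061, 0.0281], [0, -0.0064, 0.031], [0, -0.0067, 0.0338]]
```

Call:
{"op": "arm_command", "data": {
  "dp": [
    [0, -0.0074, -0.0011],
    [0, -0.0148, -0.0019],
    [0, -0.0222, -0.0023],
    [0, -0.0297, -0.0024],
    [0, -0.0372, -0.0021],
    [0, -0.0446, -0.0014],
    [0, -0.052, -0.0004],
    [0, -0.0593, 0.0009],
    [0, -0.0666, 0.0026],
    [0, -0.0738, 0.0046],
    [0, -0.0808, 0.007],
    [0, -0.0878, 0.0097]
  ],
  "yaw": [0, 0, 0, 0, 0, 0, 0, 0, 0, 0, 0, 0],
  "claw": [-1, -1, -1, -1, -1, -1, -1, -1, -1, -1, -1, -1]
}}

```text
time_s: 4.93
ee_pos: [0.5241, 0.3531, 0.1992]
eef_rot: [[0.071, 0.997, -0.001], [0.997, -0.071, -0.001], [-0.001, -0.001, -1.0]]
wrist_force: [-1.3, -2.3, 5.9]
finger_gap: 0.0127
finger_force: 37.1
```

Call:
{"op": "arm_command", "data": {
  "dp": [
    [0, -0.006, 0.0026],
    [0, -0.0119, 0.0055],
    [0, -0.0176, 0.0087],
    [0, -0.0232, 0.012],
    [0, -0.0287, 0.0156],
    [0, -0.034, 0.0195],
    [0, -0.0391, 0.0235],
    [0, -0.0441, 0.0278],
    [0, -0.0489, 0.0322],
    [0, -0.0535, 0.0369],
    [0, -0.0579, 0.0417],
    [0, -0.0621, 0.0467]
  ],
  "yaw": [0, 0, 0, 0, 0, 0, 0, 0, 0, 0, 0, 0],
  "claw": [-1, -1, -1, -1, -1, -1, -1, -1, -1, -1, -1, -1]
}}

```text
time_s: 5.93
ee_pos: [0.4628, 0.3574, 0.1522]
eef_rot: [[0.071, 0.997, -0.0], [0.997, -0.071, -0.001], [-0.001, -0.0, -1.0]]
wrist_force: [-0.2, -3.2, -0.4]
finger_gap: 0.0126
finger_force: 36.9
```

Call:
{"op": "arm_command", "data": {
  "dp": [
    [0, -0.003, 0.0038],
    [0, -0.0058, 0.0077],
    [0, -0.0085, 0.0117],
    [0, -0.0111, 0.0158],
    [0, -0.0136, 0.02],
    [0, -0.016, 0.0242],
    [0, -0.0182, 0.0285],
    [0, -0.0203, 0.0329],
    [0, -0.0222, 0.0373],
    [0, -0.024, 0.0418],
    [0, -0.0257, 0.0464],
    [0, -0.0272, 0.051]
  ],
  "yaw": [0, 0, 0, 0, 0, 0, 0, 0, 0, 0, 0, 0],
  "claw": [-1, -1, -1, -1, -1, -1, -1, -1, -1, -1, -1, -1]
}}

```text
time_s: 6.93
ee_pos: [0.4359, 0.3596, 0.1014]
eef_rot: [[0.071, 0.997, -0.0], [0.997, -0.071, -0.0], [-0.0, -0.0, -1.0]]
wrist_force: [-2.0, -3.1, -0.9]
finger_gap: 0.0127
finger_force: 36.7
```

Call:
{"op": "arm_command", "data": {
  "dp": [
    [0, -0.0008, 0.0028],
    [0, -0.0016, 0.0055],
    [0, -0.0024, 0.0083],
    [0, -0.0031, 0.0111],
    [0, -0.0037, 0.0139],
    [0, -0.0043, 0.0167],
    [0, -0.0048, 0.0196],
    [0, -0.0053, 0.0224],
    [0, -0.0057, 0.0252],
    [0, -0.0061, 0.0281],
    [0, -0.0064, 0.031],
    [0, -0.0067, 0.0338]
  ],
  "yaw": [0, 0, 0, 0, 0, 0, 0, 0, 0, 0, 0, 0],
  "claw": [-1, -1, -1, -1, -1, -1, -1, -1, -1, -1, -1, -1]
}}

```text
time_s: 7.93
ee_pos: [0.4294, 0.3601, 0.0678]
eef_rot: [[0.071, 0.997, -0.0], [0.997, -0.071, -0.0], [-0.0, -0.0, -1.0]]
wrist_force: [-2.1, -3.2, -1.5]
finger_gap: 0.0125
finger_force: 37.5
```

Call:
{"op": "arm_command", "data": {
  "dp": [
    [0, 0, 0.001],
    [0, 0, 0.002],
    [0, 0, 0.003],
    [0, 0, 0.004],
    [0, 0, 0.005],
    [0, 0, 0.006],
    [0, 0, 0.007],
    [0, 0, 0.0075],
    [0, 0, 0.008],
    [0, 0, 0.0085],
    [0, 0, 0.009],
    [0, 0, 0.0095]
  ],
  "yaw": [0, 0, 0, 0, 0, 0, 0, 0, 0, 0, 0, 0],
  "claw": [-1, -1, -1, -1, -1, -1, -1, -1, -1, -1, -1, -1]
}}

```text
time_s: 8.93
ee_pos: [0.4289, 0.3601, 0.0584]
eef_rot: [[0.071, 0.998, -0.001], [0.998, -0.071, -0.0], [-0.0, -0.001, -1.0]]
wrist_force: [-5.7, -2.5, -1.8]
finger_gap: 0.0127
finger_force: 37.8
```

Still no contact, so I'll ease it down a little further.

Call:
{"op": "arm_command", "data": {
  "dp": [
    [0, 0, 0.0005],
    [0, 0, 0.001],
    [0, 0, 0.0015],
    [0, 0, 0.002],
    [0, 0, 0.0025],
    [0, 0, 0.003],
    [0, 0, 0.0035],
    [0, 0, 0.004],
    [0, 0, 0.004],
    [0, 0, 0.004]
  ],
  "yaw": [0, 0, 0, 0, 0, 0, 0, 0, 0, 0],
  "claw": [-1, -1, -1, -1, -1, -1, -1, -1, -1, -1]
}}

```text
time_s: 9.77
ee_pos: [0.4289, 0.3602, 0.0567]
eef_rot: [[0.071, 0.997, 0.001], [0.997, -0.071, -0.001], [-0.001, 0.001, -1.0]]
wrist_force: [-10.1, -9.6, 21.9]
finger_gap: 0.0131
finger_force: 40.4
```

The cover is on its seal. I'll release it and lift.

Call:
{"op": "arm_command", "data": {
  "dp": [
    [0, 0, -0.002],
    [0, 0, -0.002],
    [0, 0, -0.002],
    [0, 0, -0.002],
    [0, 0, -0.002],
    [0, 0, -0.03],
    [0, 0, -0.06],
    [0, 0, -0.09],
    [0, 0, -0.12],
    [0, 0, -0.14],
    [0, 0, -0.14]
  ],
  "yaw": [0, 0, 0, 0, 0, 0, 0, 0, 0, 0, 0],
  "claw": [-0.1, -0.1, -0.1, -0.1, -0.1, -0.1, -0.1, -0.1, -0.1, -0.1, -0.1]
}}

```text
time_s: 10.68
ee_pos: [0.4313, 0.3625, 0.1991]
eef_rot: [[0.071, 0.997, 0.006], [0.997, -0.071, 0.005], [0.006, 0.006, -1.0]]
wrist_force: [-0.3, -0.1, -0.2]
finger_gap: 0.0387
finger_force: 0.0
```

```bash
sed -i 's/round(/float(1)*round(/g' h.py; sed -i 's/print(len(D),"dp",D,"yaw",Y)/print(len(D),"dp",[[float(round(v,3)) for v in d] for d in D],"yaw",[float(round(y,2)) for y in Y])/' h.py; python3 - <<'E'
from h import *
t=capture("top");cv2.imwrite("pics/t1.png",cv2.resize(cv2.cvtColor(t[180:310,200:340],cv2.COLOR_RGB2BGR),None,fx=4,fy=4,interpolation=cv2.INTER_CUBIC))
s=get_state();print(s["ee_pos"],s["joints"])
rows([(.404,.2365,.17)],[180])
E
```

```text
[0.43072838 0.36132889 0.19680376] [-0.20102214  0.43277733 -0.77706062  1.82830057  0.35404726  1.01908204
 -1.19116651]
12 dp [[-0.008, -0.001, 0.002], [-0.017, -0.002, 0.004], [-0.025, -0.004, 0.005], [-0.034, -0.005, 0.007], [-0.042, -0.006, 0.009], [-0.051, -0.007, 0.011], [-0.059, -0.008, 0.012], [-0.067, -0.01, 0.014], [-0.076, -0.011, 0.016], [-0.084, -0.012, 0.018], [-0.093, -0.013, 0.02], [-0.101, -0.014, 0.021]] yaw [-0.11, -0.22, -0.33, -0.44, -0.55, -0.66, -0.77, -0.88, -0.98, -1.1, -1.2, -1.31]
3 dp [[-0.001, -0.008, 0.002], [-0.002, -0.017, 0.004], [-0.003, -0.025, 0.005]] yaw [-0.11, -0.22, -0.33]
```

View pics/t1.png

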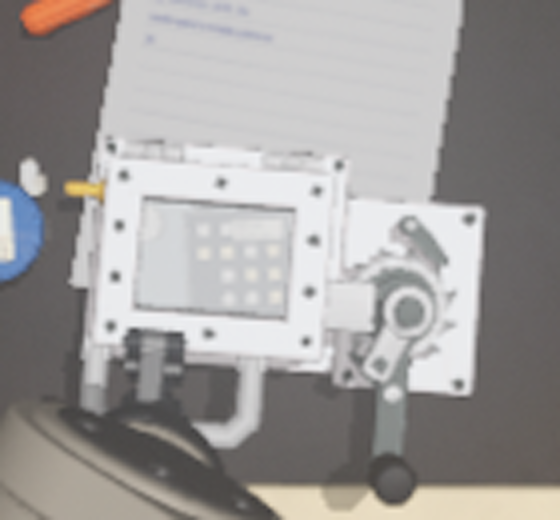

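The cover lies flat and shut, with the lug at (350,305) beside the clamp. The lever grip is unmoved at (393,478) and the arm still points to (377,368). Next is the grip.

Call:
{"op": "arm_command", "data": {
  "dp": [
    [-0.008, -0.001, 0.002],
    [-0.017, -0.002, 0.004],
    [-0.025, -0.004, 0.005],
    [-0.034, -0.005, 0.007],
    [-0.042, -0.006, 0.009],
    [-0.051, -0.007, 0.011],
    [-0.059, -0.008, 0.012],
    [-0.067, -0.01, 0.014],
    [-0.076, -0.011, 0.016],
    [-0.084, -0.012, 0.018],
    [-0.093, -0.013, 0.02],
    [-0.101, -0.014, 0.021]
  ],
  "yaw": [-0.11, -0.22, -0.33, -0.44, -0.55, -0.66, -0.77, -0.88, -0.98, -1.1, -1.2, -1.31],
  "claw": [0.2, 0.2, 0.2, 0.2, 0.2, 0.2, 0.2, 0.2, 0.2, 0.2, 0.2, 0.2]
}}

```text
time_s: 11.73
ee_pos: [0.4077, 0.2592, 0.1721]
eef_rot: [[-0.947, 0.321, -0.002], [0.321, 0.947, -0.001], [0.002, -0.001, -1.0]]
wrist_force: [0.1, 0.5, 0.5]
finger_gap: 0.0511
finger_force: 0.0
```

Call:
{"op": "arm_command", "data": {
  "dp": [
    [-0.001, -0.008, 0.002],
    [-0.002, -0.017, 0.004],
    [-0.003, -0.025, 0.005],
    [-0.003, -0.025, 0.005]
  ],
  "yaw": [-0.11, -0.22, -0.33, -0.33],
  "claw": [0.2, 0.2, 0.2, 0.2]
}}

```text
time_s: 12.07
ee_pos: [0.4022, 0.2335, 0.1668]
eef_rot: [[-1.0, -0.001, -0.003], [-0.001, 1.0, -0.002], [0.003, -0.002, -1.0]]
wrist_force: [-0.3, 0.1, -0.8]
finger_gap: 0.0512
finger_force: 0.0
```

```bash
python3 - <<'E'
from h import *
s=get_state();w=capture("wrist");p=np.array(s["ee_pos"]);R=np.array(s["eef_rot"]);print(p.round(4),R.round(3).tolist(),s["joints"].round(2))
c=camera_params("wrist");T=c["T_tool_cam"]
X=np.array([.405,.2365,.101]);q=np.linalg.inv(T)@np.r_[R.T@(X-p),1]
print("predicted grip top px",q[0]/q[2]*c["fx"]+c["cx"],q[1]/q[2]*c["fy"]+c["cy"])
cv2.imwrite("pics/w1.png",cv2.cvtColor(w,cv2.COLOR_RGB2BGR))
E
```

```text
[0.4022 0.2335 0.1668] [[-1.0, -0.001, -0.003], [-0.001, 1.0, -0.002], [0.003, -0.002, -1.0]] [ 0.32  0.47 -1.2   2.05  0.53  0.98  0.42]
predicted grip top px 284.40386730502706 228.2137662235904
```

View pics/w1.png

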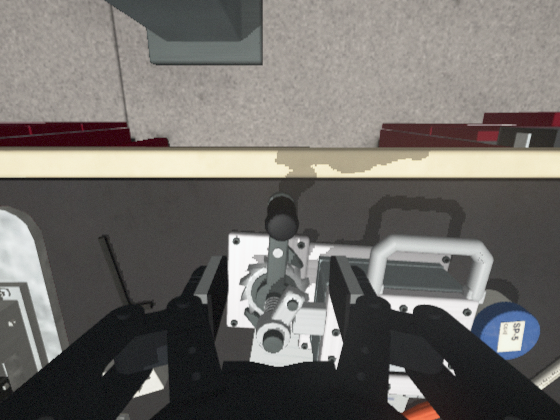

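The wrist view shows the grip top at about (283,220), within roughly 5 mm of the prediction, with the fingers straddling its line. Descending to grasp.

Call:
{"op": "arm_command", "data": {
  "dp": [
    [-0.001, 0.003, 0.02],
    [-0.001, 0.003, 0.045],
    [-0.001, 0.003, 0.07],
    [-0.001, 0.003, 0.09],
    [-0.001, 0.003, 0.104],
    [-0.001, 0.003, 0.104],
    [-0.001, 0.003, 0.104],
    [-0.001, 0.003, 0.104],
    [-0.001, 0.003, 0.104],
    [-0.001, 0.003, 0.104],
    [-0.001, 0.003, 0.104]
  ],
  "yaw": [0, 0, 0, 0, 0, 0, 0, 0, 0, 0, 0],
  "claw": [0.2, 0.2, 0.2, 0.2, 0.2, -1, -1, -1, -1, -1, -1],
  "newtons": 30
}}

```text
time_s: 13.03
ee_pos: [0.4034, 0.2383, 0.0645]
eef_rot: [[-1.0, 0.002, -0.001], [0.002, 1.0, -0.0], [0.001, -0.0, -1.0]]
wrist_force: [-3.0, 0.7, -9.8]
finger_gap: 0.0245
finger_force: 30.2
```

```bash
python3 - <<'E'
from h import *
s=get_state();p=np.array(s["ee_pos"]);print(p.round(4),s["joints"].round(2),s["finger_gap"],s["wrist_force"].round(1))
ax=np.array([.499,.230]);psi=-.068
d=ax-p[:2];print(np.linalg.norm(d))
g=lambda f:ax+.095*np.array([-np.cos(psi-.0+0) ,0]) 
def G(f,r=.095):
    b=np.pi+psi+(.5585-f);return ax+r*np.array([np.cos(b),np.sin(b)])
for f in(0,.1,.2,.3,.4,.5,.56,.6,.7,.8):print(f,G(f).round(4))
b=np.arctan2(-d[1],-d[0])%(2*np.pi);print("phi",.5585-(b-np.pi-psi))
E
```

```text
[0.4034 0.2383 0.0645] [ 0.15  0.61 -1.02  2.12  0.73  0.82  0.24] 0.024450120133461067 [-3.   0.7 -9.8]
0.09599337623591538
0 [0.4152 0.1852]
0.1 [0.4112 0.1938]
0.2 [0.408  0.2028]
0.3 [0.4057 0.212 ]
0.4 [0.4044 0.2214]
0.5 [0.404  0.2309]
0.56 [0.4042 0.2366]
0.6 [0.4046 0.2404]
0.7 [0.4061 0.2498]
0.8 [0.4085 0.2589]
phi 0.5771391222767766
```

Call:
{"op": "arm_command", "data": {
  "dp": [
    [0, 0.004, 0],
    [-0.001, 0.008, 0],
    [-0.002, 0.012, 0],
    [-0.003, 0.016, 0],
    [-0.004, 0.019, 0],
    [-0.005, 0.022, 0],
    [-0.005, 0.022, 0]
  ],
  "yaw": [0, 0, 0, 0, 0, 0, 0],
  "claw": [-1, -1, -1, -1, -1, -1, -1]
}}

```text
time_s: 13.62
ee_pos: [0.4075, 0.2576, 0.0644]
eef_rot: [[-1.0, 0.004, -0.003], [0.004, 1.0, -0.007], [0.003, -0.007, -1.0]]
wrist_force: [-8.0, -10.5, 3.4]
finger_gap: 0.0244
finger_force: 32.3
```

Call:
{"op": "arm_command", "data": {
  "dp": [
    [0.002, -0.009, 0],
    [0.004, -0.0185, 0],
    [0.0045, -0.028, 0],
    [0.004, -0.0375, 0],
    [0.003, -0.047, 0],
    [0.0005, -0.056, 0],
    [-0.003, -0.065, 0],
    [-0.007, -0.074, 0],
    [-0.0075, -0.0755, 0],
    [-0.0075, -0.0755, 0]
  ],
  "yaw": [0, 0, 0, 0, 0, 0, 0, 0, 0, 0],
  "claw": [-1, -1, -1, -1, -1, -1, -1, -1, -1, -1]
}}

```text
time_s: 14.45
ee_pos: [0.4173, 0.1861, 0.0654]
eef_rot: [[-1.0, 0.002, 0.002], [0.002, 1.0, 0.002], [-0.002, 0.002, -1.0]]
wrist_force: [-1.7, 2.0, -2.5]
finger_gap: 0.0242
finger_force: 31.2
```

```bash
python3 - <<'E'
from h import *
s=get_state();print(s["joints"].round(2))
t=capture("top");cv2.imwrite("pics/t2.png",cv2.resize(cv2.cvtColor(t[180:310,200:340],cv2.COLOR_RGB2BGR),None,fx=4,fy=4,interpolation=cv2.INTER_CUBIC))
E
```

```text
[ 0.28  0.59 -1.03  2.15  0.73  0.8   0.35]
```

View pics/t2.png

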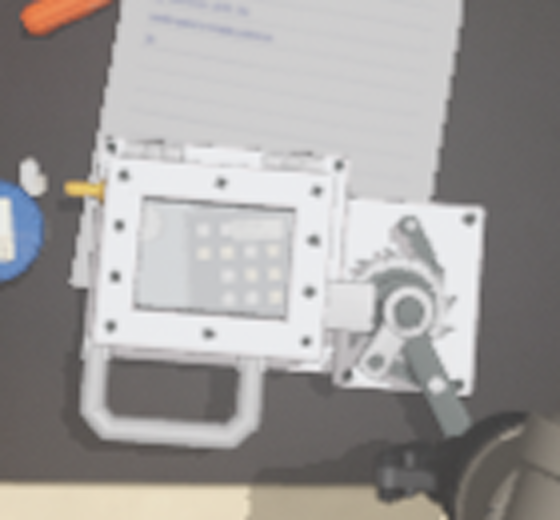

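The arm is now at notch 3, about 30° left of front, and the lever is at rest. Next is a full stroke and return.

Call:
{"op": "arm_command", "data": {
  "dp": [
    [0.0045, 0.0105, 0],
    [0.008, 0.0195, 0],
    [0.0105, 0.0285, 0],
    [0.0115, 0.038, 0],
    [0.012, 0.0475, 0],
    [0.0115, 0.057, 0],
    [0.0095, 0.0665, 0],
    [0.0075, 0.0755, 0],
    [0.007, 0.0775, 0],
    [0.007, 0.0775, 0]
  ],
  "yaw": [0, 0, 0, 0, 0, 0, 0, 0, 0, 0],
  "claw": [-1, -1, -1, -1, -1, -1, -1, -1, -1, -1]
}}

```text
time_s: 15.33
ee_pos: [0.4078, 0.2576, 0.0643]
eef_rot: [[-1.0, 0.005, -0.003], [0.005, 1.0, -0.013], [0.003, -0.013, -1.0]]
wrist_force: [-9.1, -16.4, 17.5]
finger_gap: 0.0241
finger_force: 35.9
```

Call:
{"op": "arm_command", "data": {
  "dp": [
    [0.002, -0.01, 0],
    [0.004, -0.0195, 0],
    [0.005, -0.029, 0],
    [0.0045, -0.039, 0],
    [0.0035, -0.0485, 0],
    [0.001, -0.058, 0],
    [-0.0025, -0.067, 0],
    [-0.0065, -0.076, 0],
    [-0.007, -0.0775, 0],
    [-0.007, -0.0775, 0]
  ],
  "yaw": [0, 0, 0, 0, 0, 0, 0, 0, 0, 0],
  "claw": [-1, -1, -1, -1, -1, -1, -1, -1, -1, -1]
}}

```text
time_s: 16.17
ee_pos: [0.4168, 0.1859, 0.0651]
eef_rot: [[-1.0, 0.001, 0.001], [0.001, 1.0, 0.001], [-0.001, 0.001, -1.0]]
wrist_force: [-2.7, 2.1, -1.6]
finger_gap: 0.024
finger_force: 31.8
```

Call:
{"op": "arm_command", "data": {
  "dp": [
    [0.0045, 0.0105, 0],
    [0.008, 0.0195, 0],
    [0.0105, 0.0285, 0],
    [0.0115, 0.038, 0],
    [0.012, 0.0475, 0],
    [0.0115, 0.057, 0],
    [0.0095, 0.0665, 0],
    [0.0075, 0.0755, 0],
    [0.007, 0.0775, 0],
    [0.007, 0.0775, 0]
  ],
  "yaw": [0, 0, 0, 0, 0, 0, 0, 0, 0, 0],
  "claw": [-1, -1, -1, -1, -1, -1, -1, -1, -1, -1]
}}

```text
time_s: 17.0
ee_pos: [0.4077, 0.2575, 0.0641]
eef_rot: [[-1.0, 0.005, -0.003], [0.005, 1.0, -0.013], [0.003, -0.013, -1.0]]
wrist_force: [-9.1, -16.5, 16.4]
finger_gap: 0.0244
finger_force: 36.1
```

Call:
{"op": "arm_command", "data": {
  "dp": [
    [0.002, -0.01, 0],
    [0.004, -0.0195, 0],
    [0.005, -0.029, 0],
    [0.0045, -0.039, 0],
    [0.0035, -0.0485, 0],
    [0.001, -0.058, 0],
    [-0.0025, -0.067, 0],
    [-0.0065, -0.076, 0],
    [-0.007, -0.0775, 0],
    [-0.007, -0.0775, 0]
  ],
  "yaw": [0, 0, 0, 0, 0, 0, 0, 0, 0, 0],
  "claw": [-1, -1, -1, -1, -1, -1, -1, -1, -1, -1]
}}

```text
time_s: 17.83
ee_pos: [0.4168, 0.1858, 0.0649]
eef_rot: [[-1.0, 0.002, 0.001], [0.002, 1.0, 0.001], [-0.001, 0.001, -1.0]]
wrist_force: [-1.8, 2.7, -3.1]
finger_gap: 0.024
finger_force: 31.8
```

Call:
{"op": "arm_command", "data": {
  "dp": [
    [0.0045, 0.0105, 0],
    [0.008, 0.0195, 0],
    [0.0105, 0.0285, 0],
    [0.011, 0.034, 0],
    [0.0115, 0.038, 0],
    [0.0115, 0.04, 0],
    [0.0115, 0.041, 0],
    [0.0115, 0.041, 0]
  ],
  "yaw": [0, 0, 0, 0, 0, 0, 0, 0],
  "claw": [-1, -1, -1, -1, -1, -1, -1, -1]
}}

```text
time_s: 18.5
ee_pos: [0.4028, 0.2222, 0.0643]
eef_rot: [[-1.0, 0.005, -0.004], [0.005, 1.0, -0.01], [0.004, -0.01, -1.0]]
wrist_force: [-10.9, -11.6, 15.3]
finger_gap: 0.0244
finger_force: 35.0
```

```bash
python3 - <<'E'
from h import *
t=capture("top");cv2.imwrite("pics/t3.png",cv2.resize(cv2.cvtColor(t[180:310,200:340],cv2.COLOR_RGB2BGR),None,fx=4,fy=4,interpolation=cv2.INTER_CUBIC))
E
```

```text
(no output)
```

View pics/t3.png

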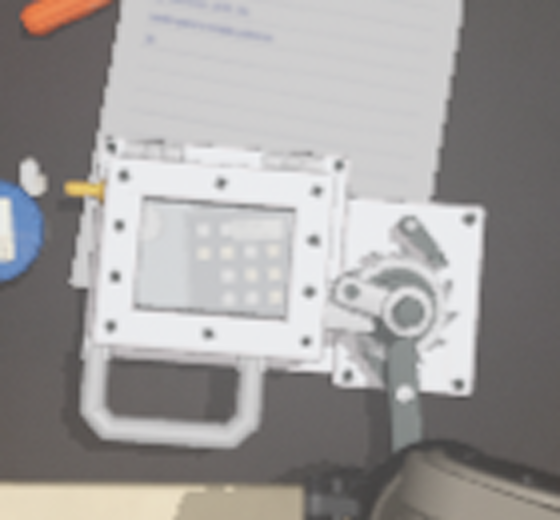

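The arm is round on the lug at (350,290), and the lever resists at about 0.39. I'll push slightly more to confirm it is solid, then swing back to rest.

Call:
{"op": "arm_command", "data": {
  "dp": [
    [0, 0.002, 0],
    [0, 0.004, 0],
    [0, 0.004, 0]
  ],
  "yaw": [0, 0, 0],
  "claw": [-1, -1, -1]
}}

```text
time_s: 18.8
ee_pos: [0.4025, 0.2242, 0.0642]
eef_rot: [[-1.0, 0.006, -0.005], [0.006, 1.0, -0.014], [0.004, -0.014, -1.0]]
wrist_force: [-12.8, -18.9, 21.8]
finger_gap: 0.024
finger_force: 36.9
```

Call:
{"op": "arm_command", "data": {
  "dp": [
    [0, -0.004, 0],
    [-0.001, -0.0125, 0],
    [-0.0035, -0.0215, 0],
    [-0.007, -0.0305, 0],
    [-0.011, -0.0395, 0],
    [-0.0115, -0.041, 0],
    [-0.0115, -0.041, 0]
  ],
  "yaw": [0, 0, 0, 0, 0, 0, 0],
  "claw": [-1, -1, -1, -1, -1, -1, -1]
}}

```text
time_s: 19.38
ee_pos: [0.4158, 0.1889, 0.0646]
eef_rot: [[-1.0, 0.002, -0.001], [0.002, 1.0, -0.001], [0.001, -0.001, -1.0]]
wrist_force: [-3.8, 0.5, -1.7]
finger_gap: 0.0244
finger_force: 32.3
```

Call:
{"op": "arm_command", "data": {
  "dp": [
    [-0.001, -0.003, 0],
    [-0.001, -0.004, 0],
    [-0.001, -0.004, 0],
    [-0.001, -0.003, 0],
    [-0.001, -0.003, 0],
    [-0.001, -0.003, -0.001],
    [-0.001, -0.003, -0.03],
    [-0.001, -0.003, -0.06],
    [-0.001, -0.003, -0.09],
    [-0.001, -0.003, -0.12],
    [-0.001, -0.003, -0.15],
    [-0.001, -0.003, -0.15]
  ],
  "yaw": [0, 0, 0, 0, 0, 0, 0, 0, 0, 0, 0, 0],
  "claw": [-1, -1, -1, 0.2, 0.2, 0.2, 0.2, 0.2, 0.2, 0.2, 0.2, 0.2]
}}

```text
time_s: 20.38
ee_pos: [0.4203, 0.1883, 0.2199]
eef_rot: [[-1.0, 0.003, 0.008], [0.003, 1.0, 0.002], [-0.008, 0.002, -1.0]]
wrist_force: [0.4, 0.7, 0.8]
finger_gap: 0.0516
finger_force: 0.0
```

Call:
{"op": "arm_command", "data": {
  "dp": [
    [0.005, -0.03, -0.01],
    [0.01, -0.06, -0.02],
    [0.01, -0.09, -0.03],
    [0.01, -0.12, -0.04],
    [0.01, -0.14, -0.05],
    [0.01, -0.14, -0.05]
  ],
  "yaw": [0, 0, 0, 0, 0, 0],
  "claw": [0.2, 0.2, 0.2, 0.2, 0.2, 0.2]
}}

```text
time_s: 20.88
ee_pos: [0.4084, 0.0414, 0.2659]
eef_rot: [[-1.0, 0.01, 0.002], [0.01, 1.0, -0.004], [-0.002, -0.004, -1.0]]
wrist_force: [-0.2, -0.9, 0.4]
finger_gap: 0.0511
finger_force: 0.0
```

```bash
python3 - <<'E'
from h import *
a=cv2.cvtColor(capture("top"),cv2.COLOR_RGB2BGR);b=cv2.cvtColor(capture("scene"),cv2.COLOR_RGB2BGR)
cv2.imwrite("pics/f.png",np.hstack([cv2.resize(a[120:310,180:340],(400,475),interpolation=cv2.INTER_CUBIC),cv2.resize(b[110:310,210:378],(399,475),interpolation=cv2.INTER_CUBIC)]))
for n in ("top","scene"):
    o=cv2.imread(f"pics/{n}0.png");c=a if n=="top" else b
    m=lambda i:cv2.inRange(cv2.cvtColor(i,cv2.COLOR_BGR2HSV),(5,170,130),(14,255,255))
    print(n,[np.round([np.nonzero(m(i))[1].mean(),np.nonzero(m(i))[0].mean()],1) for i in (o,c)])
E
```

```text
top [array([212.4, 181.6]), array([209.1, 181.5])]
scene [array([230.7, 211.3]), array([231.4, 209.8])]
```

View pics/f.png

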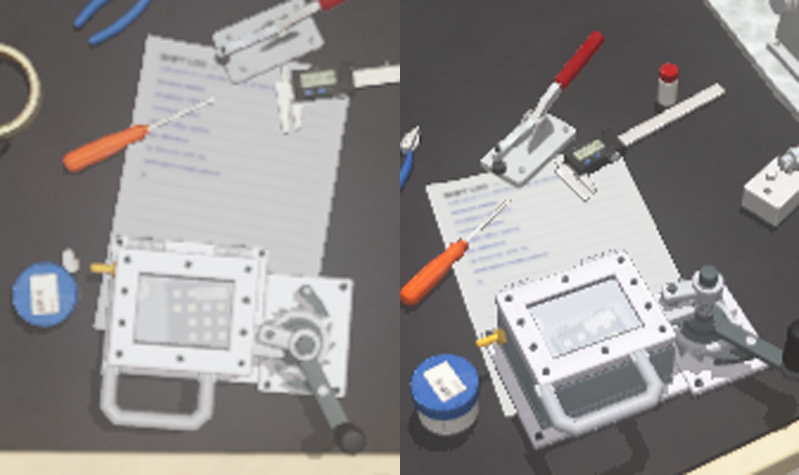

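The cover is shut and the clamp arm is on the lug. The lever points out to the right, and the jar, driver and caliper are where they were. The lever came up solid at about 0.4, as stiff as its end stop. Handing in.

```bash
python3 -c "
from plant import order
print(order.hand_in())"
```

```text
the job is handed in; nothing more can be done
None
```

I eased the cover shut, pumped the ratchet until the clamp arm was on the lug and the lever came up solid, left the lever swung out to the right, and handed the job in at about 21 s; the jar, screwdriver and caliper looked unmoved in the last pictures, and the hand-in gave no verdict.

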